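# Lean the bench tablet against the kit carton

## Robot

A 6-joint arm with a two-finger parallel gripper is mounted at the origin on the work surface. World frame = base frame: x ahead of the robot, y to its left, z up, the work surface at z = 0. Lengths are in m, angles in rad, forces in N, time in s.
With the tool pointing down it reaches from about 0.3 to 0.775 m from the base axis. Payload 14.6 kg.
Tool frame: the origin (TCP) lies midway between the tips of the shut fingers; the grasp point (between the pads) lies 19 mm behind it; z points along the fingers, y is the line along which they close (so a half turn about z gives the same grasp; the last joint's range is limited). The gripper opens to 94 mm and grips with 3 to 60 N. Pads are 16 mm wide; open, the fingers measure 119 mm over their backs; the gripper's body (75 mm by 177 mm) begins 78 mm behind the grasp point.
Start: joints at [1.037, 0.3, 1.521, -0, 1.321, -0.067], TCP at [0.248, 0.491, 0.205] pointing down, gripper open.
Joint ranges: [-3.03, 3.03], [-0.79, 2.21], [0.23, 2.52], [-1.04, 4.18], [0, 3.07], [-2.55, 2.55]. Speed limits (rad/s): [2.22, 2.22, 2.57, 3.14, 3.14, 3.14].

## Interface

Orientations are given as [roll, pitch, yaw] about the fixed x, y, z axes, in that order (R = Rz(yaw) Ry(pitch) Rx(roll)).
In Python, from station import ctrl gives the robot as it stands. The module is installed in compiled form; this text tells all that it offers.
- The arm moves only by the tool servo_tool, never from a script. Its argument "plan" is a list of rows, each a list of 7 numbers: the opening in per cent of the stroke, from 0 (shut) to 100 (fully open), then the shift along the tool's x, y, z in m, then the turn, a rotation vector about the tool's x, y, z in rad. A call has exactly 8 rows; each row shifts and turns the commanded pose from where the row before left it, along the tool's axes as they then stand; what a row does not reach is not made up. A row lasts 1/8 s, in which the tool goes at most 62.5 mm and 10.7 degrees, less where a joint would pass 70% of its speed; a pose out of reach is approached as far as the arm can. A call with a gripper value outside its range is refused whole. The fingers move at their own pace and stop on an object; "force" is the grip in N (left out, the last holds). Time passes only in rows, so rows that do not move let the fingers close, or fill a call up. It gives the time, the measured TCP pose, the force, the opening and the grip force at its end, in the units of the state.
- ctrl.get_obs(): the state, without advancing time (a new reading comes with each control period).
- ctrl.camera(name): name is "scene" or "top" or "wrist"; returns a dict with "pixels" (420x560x3 uint8, red, green, blue), "z_map" (420x560 float32, m along the optical axis (not along the pixel's ray), 0 where there is no reading), "mtx" (3x3 intrinsics, pixels), "pose" (4x4, takes a point from camera to world coordinates). Camera axes: x right, y up, looking along -z (the intrinsics and any distortion apply to the point x, -y, -z); pixel columns grow to the right and rows downward; lengths in m; the calibration is good to about 2 mm. The wrist camera is an equidistant fisheye: a pixel r from the principal point sees the ray r / f radians off the axis. A picture is of the moment at which its call begins.
- ctrl.hand_in(): hands the job in; it is judged then, once.
The state is a dict: "time_s": time; "qpos": joint angles; "joint_vel": joint speeds; "tau": joint torques, N m; "ee_pos": TCP position; "eef_rot": TCP orientation; "force": force on the tool from outside, world axes, zero at the start; "moment": the same for the moment, N m; "grip_width": finger opening in m; "grip_force": force on a finger pad.
Only numpy, scipy, OpenCV 4.12 (cv2) and the standard library are available. Lean on these libraries where they do the work, as an engineer would, in place of code of your own. Each camera call takes 0.05 s, during which the arm holds its last target. There are 200 camera calls.

## Task

Take the larger of the two tablets out of the white charging dock and lean it on the bench against the front of the long, low cardboard carton so that the screen can be read: lower long edge on the bench, screen facing away from the carton, roughly centred on the carton and square to it, leaning back by about 20 degrees. Leave the small handset in the dock, and do not push the carton out of its place.

Things in the scene. Friction and masses are not known exactly. Their poses are not given: they have to be found in the camera images.
- tablet: larger tablet: flat grey slab 12 mm thick (x), 210 wide (y), 145 tall (z), about 0.45 kg, dark screen on its -x face. Starts upright in one of the dock's two slots, long edge down, screen on the robot's side; lifts straight out. Origin: centre of the lower long edge (its underside), 12 mm above the bench at the start; z runs up the slab, x points out of its back.
- handset: the small handset: a grey slab of the same make, 12 mm thick (x), 85 mm wide (y), 115 mm tall (z), 0.18 kg, upright in the other slot of the dock. Origin: centre of its underside. It stays there.
- dock: white charging dock fixed to the bench: base 150 x 230 mm (x, y), 12 mm thick, with two straight slots along y, 80 mm apart (at x = -40 and +40 mm), each 15 mm wide between 10 mm walls whose tops are 47 mm above the bench. Either slot may hold the tablet. Origin: centre of its underside on the bench.
- carton: the long, low kit carton: full, closed cardboard box 120 mm deep (x), 250 mm wide (y), 80 mm tall, 1.8 kg, standing loose on the bench. Its front, against which the tablet is leaned, is the flat 250 x 80 mm face at x = -60 mm, on the robot's side. Origin: centre of its underside.
There are look-alikes about, which are no part of the job. What is shaped like the tablet but orange or red is not meant. What is shaped like the handset but purple is not meant.

How it is judged:
At the end, for the whole second after the job is handed in: Tablet at rest, long edge down on the bench (within 15 mm), its back touching the carton front, screen away from it, leaning 10 to 32 degrees, centred within 40 mm and square within 11 degrees. Handset upright in the dock; carton within 30 mm of its start (angle between tablet's own z axis and vertical between 0.175 and 0.56 rad and height (world z) of tablet below 0.015 m and contact force between tablet and carton above 0.1 N and x of tablet in the frame of carton below -0.065 m and y of tablet in the frame of carton between -0.04 and 0.04 m and x of carton in the frame of tablet above 0.03 m and angle between the y axis of tablet and the y axis of carton, either way round below 0.2 rad and linear speed of tablet below 0.02 m/s and angular speed of tablet below 0.1 rad/s and horizontal distance between handset and dock below 0.06 m and angle between handset's own z axis and vertical below 0.2 rad and distance of carton from where it was at the start of the episode below 0.03 m).
It fails at once if the handset is moved by more than 30 mm (distance of handset from where it was at the start of the episode above 0.03 m).
It fails at once if the carton is pushed more than 30 mm (distance of carton from where it was at the start of the episode above 0.03 m).
It also fails if it takes over 40 s, if anything falls off the work surface, if the arm or the gripper's body presses on something with over 40 N, if the wrist force passes 120 N, or if a joint passes its speed limit or range.

## Working session

There is one attempt and no reset: what is moved stays moved. The work goes in short steps, Python scripts to look and compute and a tool call to move; the robot and the scene stay as the last step left them, time stands still between calls to the robot, and variables do not carry over. Pictures are saved under pics/ and viewed, at most 10 in all, crops included, and the job is handed in when it is done.

Besides the shell and the picture viewer there is one more tool, called after "Call:" as name(argument=value, ...), one argument or row to a line, values as JSON. servo_tool: Moves the arm, as the interface text tells. Its arguments: {"type":"object","properties":{"plan":{"type":"array","items":{"type":"array","items":{"type":"number"}}},"force":{"type":"number"}},"required":["plan"]}

```bash
mkdir -p pics
python3 - <<'E'
from station import ctrl
import cv2,numpy as np
o=ctrl.get_obs();print(o)
ims=[]
for n in("scene","top"):
    c=ctrl.camera(n);np.savez(n+'.npz',**c);print(n,c['mtx'],c['pose'].round(3),(c['z_map']>0).mean())
    cv2.imwrite(f'pics/{n}.png',c['pixels'][:,:,::-1])
E
```

```text
{'time_s': 0.0, 'qpos': array([ 1.03738075e+00,  3.00498525e-01,  1.52160958e+00,  2.27743918e-05,
        1.32070517e+00, -6.66091551e-02]), 'joint_vel': array([-0.00011414, -0.00058678,  0.00200652, -0.00099038,  0.00094967,
       -0.00010907]), 'tau': array([-7.84472359e-04, -5.31798577e+01, -3.52748358e+01,  7.08164927e-02,
        2.42700346e-02, -8.12656140e-05]), 'ee_pos': array([0.24738099, 0.49091594, 0.20485924]), 'eef_rot': array([-3.14037620e+00, -1.03254668e-04,  2.67478052e+00]), 'force': array([ 0.95063312,  0.04496809, -0.39365737]), 'moment': array([-0.00580957, -0.02879106,  0.01837846]), 'grip_force': 0.0, 'grip_width': 0.09410573688610145}
scene [[500.72645707   0.         276.70411651]
 [  0.         500.72645707 211.26692443]
 [  0.           0.           1.        ]] [[-0.227 -0.694  0.683  1.493]
 [ 0.974 -0.174  0.146  0.049]
 [ 0.018  0.699  0.715  1.025]
 [ 0.     0.     0.     1.   ]] 0.9959863945578231
top [[430.81792977   0.         277.20277234]
 [  0.         430.81792977 213.0449773 ]
 [  0.           0.           1.        ]] [[ 0.006  0.986 -0.164  0.327]
 [-1.     0.004 -0.01  -0.165]
 [-0.009  0.165  0.986  1.359]
 [ 0.     0.     0.     1.   ]] 0.9963095238095238
```

View pics/scene.png

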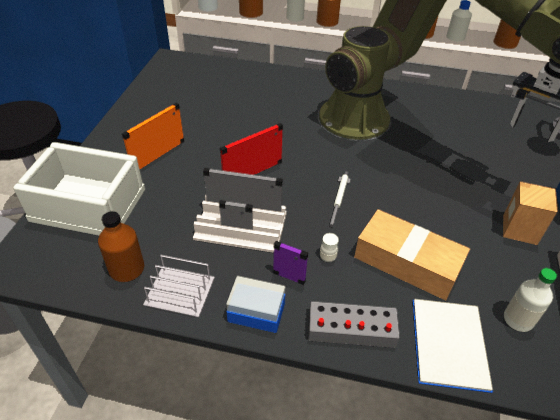

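View pics/top.png

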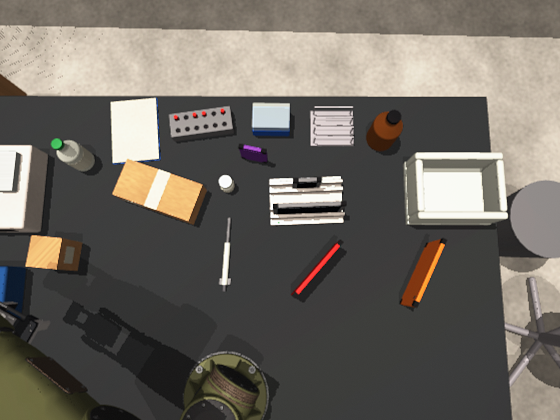

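The scene view shows the tablet in the robot-side slot at about (242,190) and the handset behind it at (236,214). The carton is at (412,252), the red decoy at (252,155) and the purple one at (290,262). In the top view the carton is at (160,191), the dock at (306,200), the tablet's top edge at (308,209) and the handset at (307,183). There is a pen at (227,255) and a small jar at (226,184).

```bash
cat > h.py <<'E'
import cv2,numpy as np
def cloud(c):
    m=c['mtx'];z=c['z_map'];v,u=np.mgrid[:420,:560]
    P=np.stack([(u-m[0,2])/m[0,0]*z,-(v-m[1,2])/m[1,1]*z,-z],-1)
    return P@c['pose'][:3,:3].T+c['pose'][:3,3]
def cast(c,u,v,h):
    m=c['mtx'];d=c['pose'][:3,:3]@np.array([(u-m[0,2])/m[0,0],-(v-m[1,2])/m[1,1],-1]);o=c['pose'][:3,3]
    return o+d*(h-o[2])/d[2]
def rect(P):
    r=cv2.minAreaRect((P[:,:2]*1000).astype(np.float32));return r
E
python3 - <<'E'
from h import *
rois={'top':dict(carton=(105,155,215,228),tablet=(262,195,352,222),handset=(285,172,330,192),dock=(262,170,352,230),pen=(215,215,235,292),jar=(215,172,238,196),red=(288,235,345,300)),
'scene':dict(carton=(350,205,475,300),tablet=(200,165,290,212),handset=(215,198,256,232),red=(215,120,290,180))}
for n in rois:
    c=np.load(n+'.npz');P=cloud(c);hsv=cv2.cvtColor(c['pixels'],cv2.COLOR_RGB2HSV)
    for k,(a,b,d,e) in rois[n].items():
        Q=P[b:e,a:d].reshape(-1,3);H=hsv[b:e,a:d].reshape(-1,3)
        Q0=Q[(Q[:,2]>0.005)&(Q[:,2]<.25)];zt=np.percentile(Q0[:,2],99)
        if k=='carton': S=Q[(abs(Q[:,2]-zt)<.008)]
        elif k=='dock': S=Q[(Q[:,2]>.005)&(Q[:,2]<.055)]
        else: S=Q[(Q[:,2]>zt-.012)&(Q[:,2]<.25)]
        (x,y),(w,h),a_=rect(S);print(n,k,'ztop %.3f'%zt,len(S),'c %.0f %.0f size %.0f %.0f ang %.1f'%(x,y,w,h,a_))
    # bench check
    print(n,'bench z',np.median(P[235:245,255:265,2]) if n=='top' else np.median(P[120:130,330:340,2]))
E
```

```text
top carton ztop 0.085 2563 c 612 213 size 251 120 ang 71.0
top tablet ztop 0.159 343 c 552 -245 size 14 208 ang 2.4
top handset ztop 0.130 135 c 633 -241 size 14 85 ang 2.6
top dock ztop 0.159 2401 c 598 -243 size 193 282 ang 0.3
top pen ztop 0.021 331 c 420 -0 size 34 228 ang 83.4
top jar ztop 0.075 129 c 640 9 size 38 35 ang 85.6
top red ztop 0.149 331 c 372 -267 size 12 210 ang 48.8
top bench z -0.0008601116127722186
scene carton ztop 0.084 3663 c 615 211 size 250 126 ang 71.0
scene tablet ztop 0.159 456 c 557 -247 size 17 210 ang 2.1
scene handset ztop 0.130 190 c 637 -243 size 19 85 ang 2.4
scene red ztop 0.159 321 c 450 -257 size 256 176 ang 14.0
scene bench z 0.015911613900702393
```

```bash
cat > plan.py <<'E'
import numpy as np
from scipy.spatial.transform import Rotation as R, Slerp
def rows(p0,r0,p1,r1,n,dec=3):
    """n equal rows from pose (p0,R0) to (p1,R1), tool-axis shifts, rounded, with rounding carried"""
    S=Slerp([0,1],R.concatenate([r0,r1]));p,r=np.array(p0,float),r0;out=[]
    for i in range(1,n+1):
        t=p0+(np.array(p1)-p0)*i/n;q=S(i/n)
        d=np.round(r.inv().apply(t-p),dec);w=np.round((r.inv()*q).as_rotvec(),3)
        out.append([*d.tolist(),*w.tolist()]);p=p+r.apply(d);r=r*R.from_rotvec(w)
    return out,p,r
def down(yaw,lean=0):  # yaw deg of tool; lean tilts slab top away along tool y
    return R.from_euler('xyz',[180,0,yaw],degrees=True)*R.from_euler('x',lean,degrees=True)
E
python3 - <<'E'
from plan import *
from station import ctrl
o=ctrl.get_obs();p=o['ee_pos'];r=R.from_euler('xyz',o['eef_rot'])
print(down(92.3).as_matrix().round(2), down(71,20).as_matrix().round(2))
a,p,r=rows(p,r,[.5545,-.246,.28],down(92.3),16)
for x in a:print(x)
E
```

```text
[[-0.04  1.    0.  ]
 [ 1.    0.04  0.  ]
 [ 0.    0.   -1.  ]] [[ 0.33  0.89 -0.32]
 [ 0.95 -0.31  0.11]
 [ 0.   -0.34 -0.94]]
[-0.038, -0.032, -0.005, -0.0, 0.0, 0.066]
[-0.04, -0.03, -0.004, -0.0, 0.0, 0.067]
[-0.042, -0.028, -0.005, -0.0, 0.0, 0.066]
[-0.043, -0.024, -0.005, -0.0, 0.0, 0.067]
[-0.045, -0.021, -0.004, -0.0, 0.0, 0.066]
[-0.047, -0.019, -0.005, -0.0, 0.0, 0.067]
[-0.047, -0.015, -0.005, -0.0, 0.0, 0.066]
[-0.049, -0.012, -0.004, -0.0, 0.0, 0.067]
[-0.049, -0.009, -0.005, -0.0, 0.0, 0.066]
[-0.049, -0.005, -0.005, -0.0, 0.0, 0.067]
[-0.05, -0.003, -0.004, -0.0, 0.001, 0.066]
[-0.05, 0.001, -0.005, -0.001, -0.0, 0.067]
[-0.05, 0.005, -0.005, 0.0, -0.0, 0.066]
[-0.049, 0.008, -0.004, 0.0, -0.0, 0.067]
[-0.049, 0.011, -0.005, 0.0, -0.0, 0.066]
[-0.048, 0.014, -0.005, 0.0, -0.0, 0.067]
```

Call:
servo_tool(
  plan=[
    [45,-0.038,-0.032,-0.015,0,0,0.066],
    [45,-0.04,-0.03,-0.015,0,0,0.067],
    [45,-0.042,-0.028,-0.015,0,0,0.066],
    [45,-0.043,-0.024,-0.015,0,0,0.067],
    [45,-0.045,-0.021,-0.015,0,0,0.066],
    [45,-0.047,-0.019,0,0,0,0.067],
    [45,-0.047,-0.015,0,0,0,0.066],
    [45,-0.049,-0.012,0,0,0,0.067],
  ],
  force=30,
)

```text
time_s: 1.1
ee_pos: [0.4016, 0.1208, 0.2804]
eef_rot: [3.142, -0.0, 2.141]
force: [0.6, -0.7, 0.4]
grip_width: 0.0426
grip_force: 0.0
```

Call:
servo_tool(
  plan=[
    [45,-0.049,-0.009,0,0,0,0.066],
    [45,-0.049,-0.005,0,0,0,0.067],
    [45,-0.05,-0.003,0,0,0,0.066],
    [45,-0.05,0.001,0,0,0,0.067],
    [45,-0.05,0.005,0,0,0,0.066],
    [45,-0.049,0.008,0,0,0,0.067],
    [45,-0.049,0.011,0,0,0,0.066],
    [45,-0.048,0.014,0,0,0,0.067],
  ],
)

```text
time_s: 2.1
ee_pos: [0.5552, -0.2477, 0.2801]
eef_rot: [-3.141, -0.0, 1.609]
force: [0.0, 0.4, -0.3]
grip_width: 0.0424
grip_force: 0.0
```

Run:
```python
from station import ctrl
import cv2,numpy as np
o=ctrl.get_obs();print(o['time_s'],o['ee_pos'],np.degrees(o['eef_rot']),o['grip_width'],o['force'])
c=ctrl.camera('wrist');np.savez('wrist1.npz',**c);print(c['mtx'],c['pose'].round(3))
cv2.imwrite('pics/w1.png',c['pixels'][:,:,::-1])
```

```text
2.1 [ 0.55524846 -0.2477213   0.28007742] [-1.79972695e+02 -1.75588883e-02  9.21610866e+01] 0.042445897174063996 [ 0.02632481  0.39130413 -0.33666521]
[[325.1922621    0.         284.89297871]
 [  0.         325.1922621  208.48342282]
 [  0.           0.           1.        ]] [[ 0.999 -0.037 -0.011  0.551]
 [ 0.038  0.96   0.278 -0.166]
 [ 0.    -0.278  0.961  0.459]
 [ 0.     0.     0.     1.   ]]
```

View pics/w1.png

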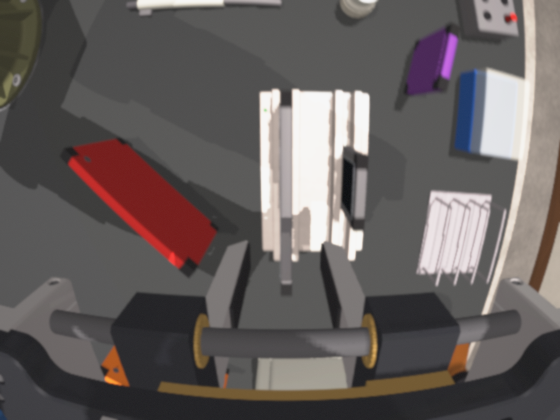

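The wrist view shows the tablet's top edge running from (286,95) to (286,288), the handset at (354,185) and the fingers on either side of the tablet line at (232,290) and (340,285). I'll refine the tablet's top edge from this view.

Run:
```python
from h import *
c=np.load('wrist1.npz');m=c['mtx'];g=c['pixels'].astype(int).mean(2)
for v in (130,190,250): print(v,g[v,270:305].astype(int).tolist())
def ray(u,v,h):
    a=np.array([(u-m[0,2])/m[0,0],(v-m[1,2])/m[0,0]]);t=np.hypot(*a)
    d=np.array([a[0]/t*np.sin(t),-a[1]/t*np.sin(t),-np.cos(t)]);d=c['pose'][:3,:3]@d;o=c['pose'][:3,3];return o+d*(h-o[2])/d[2]
for uv in[(286,95),(286,130),(286,190),(286,250),(286,288)]:print(uv,ray(*uv,.157).round(4))
z=c['z_map'];
for v in(130,190,250):print(z[v,278:298].round(3).tolist())
```

```text
130 [177, 170, 166, 168, 171, 173, 173, 171, 161, 148, 144, 156, 168, 174, 177, 178, 179, 180, 181, 180, 173, 176, 212, 238, 245, 246, 246, 246, 245, 243, 243, 245, 246, 246, 246]
190 [219, 205, 198, 198, 204, 207, 205, 194, 176, 154, 143, 149, 161, 167, 171, 172, 174, 174, 174, 172, 167, 173, 209, 236, 243, 244, 244, 244, 242, 240, 242, 243, 243, 243, 243]
250 [146, 147, 153, 168, 190, 202, 205, 205, 201, 185, 154, 127, 118, 118, 119, 118, 118, 117, 117, 116, 113, 121, 141, 158, 164, 166, 165, 157, 141, 130, 127, 129, 133, 143, 149]
(286, 95) [ 0.5516 -0.1455  0.157 ]
(286, 130) [ 0.5529 -0.178   0.157 ]
(286, 190) [ 0.5551 -0.2349  0.157 ]
(286, 250) [ 0.5576 -0.2969  0.157 ]
(286, 288) [ 0.5593 -0.3414  0.157 ]
[0.4000000059604645, 0.29499998688697815, 0.29499998688697815, 0.2939999997615814, 0.2939999997615814, 0.2939999997615814, 0.2939999997615814, 0.2939999997615814, 0.2930000126361847, 0.29499998688697815, 0.2939999997615814, 0.2930000126361847, 0.2930000126361847, 0.29499998688697815, 0.4000000059604645, 0.4009999930858612, 0.4000000059604645, 0.4000000059604645, 0.4000000059604645, 0.4009999930858612]
[0.421999990940094, 0.31200000643730164, 0.3100000023841858, 0.3089999854564667, 0.3089999854564667, 0.3089999854564667, 0.3089999854564667, 0.3089999854564667, 0.3089999854564667, 0.3089999854564667, 0.3100000023841858, 0.3100000023841858, 0.3100000023841858, 0.3109999895095825, 0.421999990940094, 0.421999990940094, 0.4230000078678131, 0.42100000381469727, 0.4230000078678131, 0.421999990940094]
[0.44600000977516174, 0.33799999952316284, 0.32899999618530273, 0.3269999921321869, 0.32600000500679016, 0.32600000500679016, 0.3269999921321869, 0.32600000500679016, 0.328000009059906, 0.3269999921321869, 0.3269999921321869, 0.328000009059906, 0.32600000500679016, 0.4449999928474426, 0.44600000977516174, 0.44600000977516174, 0.44600000977516174, 0.44600000977516174, 0.4440000057220459, 0.44600000977516174]
```

Call:
servo_tool(
  plan=[
    [45,0.003,0,0.04,0,0,0],
    [45,0,0,0.04,0,0,0],
    [45,0,0,0.035,0,0,0],
    [45,0,0,0.03,0,0,0],
    [45,0,0,0.02,0,0,0],
    [45,0,0,0,0,0,0],
    [0,0,0,0,0,0,0],
    [0,0,0,0,0,0,0],
  ],
  force=30,
)

```text
time_s: 3.15
ee_pos: [0.5552, -0.2433, 0.1165]
eef_rot: [3.14, 0.001, 1.611]
force: [0.9, 0.4, 0.9]
grip_width: 0.0255
grip_force: 0.0
```

Call:
servo_tool(
  plan=[
    [0,0,0,0,0,0,0],
    [0,0,0,0,0,0,0],
    [0,0,0,0,0,0,0],
    [0,0,0,0,0,0,0],
    [0,0,0,-0.01,0,0,0],
    [0,0,0,-0.01,0,0,0],
    [0,0,0,0,0,0,0],
    [0,0,0,0,0,0,0],
  ],
)

```text
time_s: 4.15
ee_pos: [0.5546, -0.2431, 0.1352]
eef_rot: [-3.141, -0.0, 1.611]
force: [-0.5, 1.1, -4.6]
grip_width: 0.0121
grip_force: 30.0
```

Call:
servo_tool(
  plan=[
    [0,0,0,-0.02,0,0,0],
    [0,0,0,-0.03,0,0,0],
    [0,0,0,-0.03,0,0,0],
    [0,0,0,-0.03,0,0,0],
    [0,0,0,-0.01,0,0,0],
    [0,0,0,0,0,0,0],
    [0,0,0,0,0,0,0],
    [0,0,0,0,0,0,0],
  ],
)

```text
time_s: 5.15
ee_pos: [0.5546, -0.243, 0.2543]
eef_rot: [-3.14, -0.001, 1.611]
force: [0.9, 0.8, -4.4]
grip_width: 0.0118
grip_force: 30.0
```

Run:
```python
from plan import *
from station import ctrl
o=ctrl.get_obs();p=o['ee_pos'];r=R.from_euler('xyz',o['eef_rot']);print(p,o['grip_width'])
for x in rows(p,r,[.519,.2446,.22],down(71,20),15)[0]:print(x)
```

```text
[ 0.55456092 -0.24304349  0.25432211] 0.011812005202850376
[0.033, -0.001, 0.002, 0.023, 0.004, 0.025]
[0.032, -0.002, 0.003, 0.023, 0.005, 0.024]
[0.033, -0.002, 0.002, 0.023, 0.004, 0.025]
[0.032, -0.004, 0.003, 0.023, 0.004, 0.024]
[0.032, -0.004, 0.003, 0.022, 0.004, 0.025]
[0.032, -0.004, 0.004, 0.023, 0.005, 0.024]
[0.032, -0.006, 0.003, 0.023, 0.004, 0.025]
[0.032, -0.006, 0.004, 0.023, 0.004, 0.024]
[0.032, -0.007, 0.004, 0.023, 0.005, 0.025]
[0.031, -0.007, 0.005, 0.023, 0.004, 0.024]
[0.032, -0.008, 0.005, 0.023, 0.004, 0.025]
[0.031, -0.009, 0.005, 0.023, 0.004, 0.024]
[0.031, -0.01, 0.005, 0.023, 0.005, 0.025]
[0.03, -0.01, 0.006, 0.023, 0.004, 0.024]
[0.03, -0.01, 0.006, 0.022, 0.004, 0.025]
```

Call:
servo_tool(
  plan=[
    [0,0.033,-0.001,0.002,0.023,0.004,0.025],
    [0,0.032,-0.002,0.003,0.023,0.005,0.024],
    [0,0.033,-0.002,0.002,0.023,0.004,0.025],
    [0,0.032,-0.004,0.003,0.023,0.004,0.024],
    [0,0.032,-0.004,0.003,0.022,0.004,0.025],
    [0,0.032,-0.004,0.004,0.023,0.005,0.024],
    [0,0.032,-0.006,0.003,0.023,0.004,0.025],
    [0,0.032,-0.006,0.004,0.023,0.004,0.024],
  ],
)

```text
time_s: 6.15
ee_pos: [0.5357, 0.0177, 0.2367]
eef_rot: [-2.955, -0.016, 1.412]
force: [0.1, -0.4, -4.5]
grip_width: 0.0118
grip_force: 30.0
```

Call:
servo_tool(
  plan=[
    [0,0.032,-0.007,0.004,0.023,0.005,0.025],
    [0,0.031,-0.007,0.005,0.023,0.004,0.024],
    [0,0.032,-0.008,0.005,0.023,0.004,0.025],
    [0,0.031,-0.009,0.005,0.023,0.004,0.024],
    [0,0.031,-0.01,0.005,0.023,0.005,0.025],
    [0,0.03,-0.01,0.006,0.023,0.004,0.024],
    [0,0.03,-0.01,0.006,0.022,0.004,0.025],
    [0,0,0,0,0,0,0],
  ],
)

```text
time_s: 7.15
ee_pos: [0.5191, 0.2454, 0.2196]
eef_rot: [-2.794, 0.001, 1.241]
force: [-0.4, 0.0, -5.6]
grip_width: 0.0117
grip_force: 30.0
```

Run:
```python
from station import ctrl
import cv2,numpy as np
o=ctrl.get_obs();print(o['time_s'],o['ee_pos'],np.degrees(o['eef_rot']),o['qpos'])
ims=[]
for n in('wrist','scene'):
    c=ctrl.camera(n);np.savez(n+'2.npz',**c);ims.append(c['pixels'][:,:,::-1])
w=cv2.resize(ims[0],(400,300));s=ims[1][100:300,300:560];s=cv2.resize(s,(390,300))
cv2.imwrite('pics/p2.png',np.hstack([w,s]))
```

```text
7.15 [0.51914587 0.24544233 0.2195917 ] [-1.60061237e+02  7.31715535e-02  7.11114612e+01] [0.28503492 0.51460343 1.22720078 0.19829751 1.68628791 0.60934769]
```

View pics/p2.png

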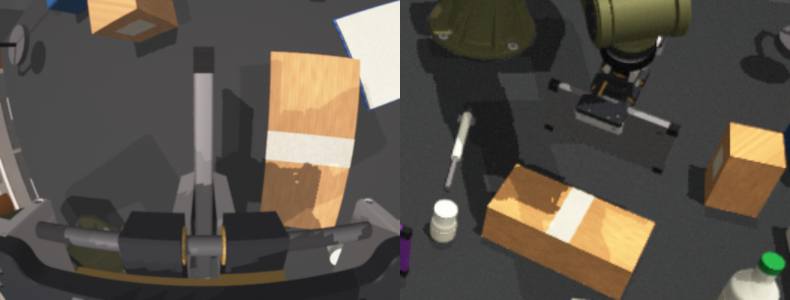

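The left half (wrist) shows the held tablet along column ~203 and the carton to its right at (310,140). The right half (scene) shows the tablet in the gripper at (610,125), parallel to the carton at (565,225). Next I'll measure the carton's front edge and the tablet's hang from these views.

Run:
```python
from h import *
c=np.load('wrist2.npz');m=c['mtx'];z=c['z_map'];v,u=np.mgrid[:420,:560]
a=(u-m[0,2])/m[0,0];b=(v-m[1,2])/m[0,0];t=np.hypot(a,b)+1e-9;k=np.tan(t)/t*z
P=np.stack([a*k,-b*k,-z],-1)@c['pose'][:3,:3].T+c['pose'][:3,3]
P[(t>1.2)|(z<=0)]=9
hsv=cv2.cvtColor(c['pixels'],cv2.COLOR_RGB2HSV)
def fit(S,nm):
    (x,y),s,g=rect(S);print(nm,len(S),'z %.4f'%np.median(S[:,2]),'c %.1f %.1f'%(x,y),np.round(s,1),'ang %.1f'%g)
box=(u>370)&(u<515)&(v>60)&(v<330)
S=P[box&(P[...,2]>.06)&(P[...,2]<.1)];S=S[(abs(S[:,0]-.61)<.13)&(abs(S[:,1]-.21)<.17)];fit(S,'wrist carton')
d=np.array([.9455,-.3256]);q=S[:,:2]@d;l=S[:,:2]@np.array([.3256,.9455])
for lo in np.arange(.3,.52,.04):
    s=q[(l>lo)&(l<lo+.04)]; 
    if len(s)>20:print('  front at l=%.2f %.4f back %.4f n%d'%(lo,np.percentile(s,1),np.percentile(s,99),len(s)))
c=np.load('scene2.npz');P2=cloud(c);
S=P2[205:300,350:475].reshape(-1,3);S=S[abs(S[:,2]-.081)<.006];fit(S,'scene carton')
# tablet top edge from both
for n,Q in(('w',P.reshape(-1,3)),('s',P2.reshape(-1,3))):
    S=Q[(abs(Q[:,0]-.53)<.09)&(abs(Q[:,1]-.24)<.14)&(Q[:,2]>.12)&(Q[:,2]<.275)]
    q=S[:,:2]@d;S0=S[(q<.47)]
    for lo in(.29,.31,.33,.37,.41,.43,.45,.47,.49):
        l=S0[:,:2]@np.array([.3256,.9455]);s=S0[(l>lo)&(l<lo+.02)]
        if len(s)>5:
            i=s[:,2]>np.percentile(s[:,2],70);print(n,lo,'maxz %.4f'%np.percentile(s[:,2],95),'q %.4f'%np.median((s[:,:2]@d)[i]),len(s))
```

```text
wrist carton 27909 z 0.0802 c 613.9 214.5 [250.4 120.9] ang 70.9
  front at l=0.30 0.4564 back 0.5691 n3535
  front at l=0.34 0.4525 back 0.5691 n4220
  front at l=0.38 0.4514 back 0.5694 n4796
  front at l=0.42 0.4519 back 0.5690 n5169
  front at l=0.46 0.4517 back 0.5689 n5352
  front at l=0.50 0.4520 back 0.5690 n3664
scene carton 3740 z 0.0800 c 615.2 210.8 [250.4 126.2] ang 70.8
w 0.31 maxz 0.2598 q 0.4193 13
w 0.33 maxz 0.2600 q 0.4208 467
w 0.37 maxz 0.2599 q 0.4208 441
w 0.41 maxz 0.2725 q 0.4216 3102
w 0.43 maxz 0.2598 q 0.4204 1152
w 0.45 maxz 0.2599 q 0.4204 1259
w 0.47 maxz 0.2598 q 0.4205 1321
w 0.49 maxz 0.2604 q 0.4198 1073
s 0.29 maxz 0.2589 q 0.4276 238
s 0.31 maxz 0.2586 q 0.4272 267
s 0.33 maxz 0.2596 q 0.4267 218
s 0.37 maxz 0.1863 q 0.4039 110
s 0.41 maxz 0.2578 q 0.4242 193
s 0.43 maxz 0.2587 q 0.4269 290
s 0.45 maxz 0.2586 q 0.4272 295
s 0.47 maxz 0.2584 q 0.4264 301
s 0.49 maxz 0.2585 q 0.4265 182
```

Call:
servo_tool(
  plan=[
    [0,0,0.0084,0.0143,0,0,0],
    [0,0,0.0084,0.0143,0,0,0],
    [0,0,0.0084,0.0143,0,0,0],
    [0,0,0.0084,0.0143,0,0,0],
    [0,0,0.0084,0.0143,0,0,0],
    [0,0,0.0084,0.0143,0,0,0],
    [0,0,0.0084,0.0143,0,0,0],
    [0,0,0,0,0,0,0],
  ],
)

```text
time_s: 8.25
ee_pos: [0.5392, 0.2367, 0.105]
eef_rot: [-2.793, 0.002, 1.239]
force: [-0.3, 0.9, -4.7]
grip_width: 0.0119
grip_force: 30.0
```

Run:
```python
from station import ctrl
import cv2,numpy as np
o=ctrl.get_obs();p=o['ee_pos'];print(p,np.degrees(o['eef_rot']),'q',p[:2]@[.9455,-.3256],'l',p[:2]@[.3256,.9455],o['force'])
c=ctrl.camera('scene');s=c['pixels'][130:310,320:520,::-1];cv2.imwrite('pics/p3.png',cv2.resize(s,(600,540)))
```

```text
[0.53922258 0.23673637 0.10503171] [-1.60007798e+02  1.12529359e-01  7.09939070e+01] q 0.4327535870240649 l 0.3994051132183484 [-0.27621251  0.91586849 -4.70463333]
```

View pics/p3.png

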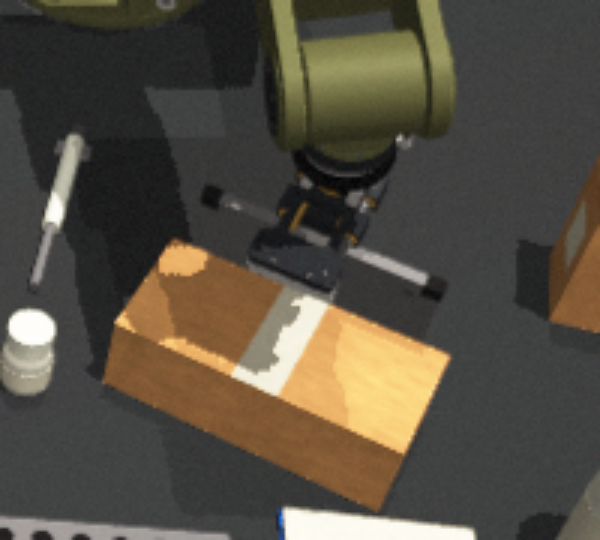

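The tablet (ends at (212,195) and (432,288)) hangs just in front of the carton, parallel and centred. I'll ease it in and down.

Call:
servo_tool(
  plan=[
    [0,0,0.004,-0.0004,0,0,0],
    [0,0,0.004,-0.0004,0,0,0],
    [0,0,0.004,-0.0004,0,0,0],
    [0,0,0.004,-0.0004,0,0,0],
    [0,0,0.0003,0.0009,0,0,0],
    [0,0,0.0003,0.0009,0,0,0],
    [0,0,0,0,0,0,0],
    [0,0,0,0,0,0,0],
  ],
)

```text
time_s: 9.3
ee_pos: [0.5543, 0.232, 0.1008]
eef_rot: [-2.795, 0.001, 1.239]
force: [-0.7, -0.5, -5.0]
grip_width: 0.0119
grip_force: 30.0
```

Call:
servo_tool(
  plan=[
    [0,0,0.0002,0.0005,0,0,0],
    [0,0,0.0002,0.0005,0,0,0],
    [0,0,0.0002,0.0005,0,0,0],
    [0,0,0.0002,0.0005,0,0,0],
    [0,0,0,0,0,0,0],
    [0,0,0,0,0,0,0],
    [0,0,0,0,0,0,0],
    [0,0,0,0,0,0,0],
  ],
)

```text
time_s: 10.3
ee_pos: [0.5546, 0.2319, 0.0996]
eef_rot: [-2.795, 0.0, 1.239]
force: [-2.1, -2.2, 6.3]
grip_width: 0.0117
grip_force: 30.0
```

Bench contact is made. Now the horizontal nudge towards the carton.

Call:
servo_tool(
  plan=[
    [0,0,0.0009,-0.0004,0,0,0],
    [0,0,0.0009,-0.0004,0,0,0],
    [0,0,0.0009,-0.0004,0,0,0],
    [0,0,0,0,0,0,0],
    [0,0,0,0,0,0,0],
    [0,0,0,0,0,0,0],
    [0,0,0,0,0,0,0],
    [0,0,0,0,0,0,0],
  ],
)

```text
time_s: 11.3
ee_pos: [0.5563, 0.2314, 0.0994]
eef_rot: [-2.792, 0.0, 1.24]
force: [-5.5, 1.7, 4.4]
grip_width: 0.0116
grip_force: 30.0
```

Call:
servo_tool(
  plan=[
    [0,0,0.0008,-0.0003,0,0,0],
    [0,0,0.0008,-0.0003,0,0,0],
    [0,0,0,0,0,0,0],
    [0,0,0,0,0,0,0],
    [0,0,0,0,0,0,0],
    [0,0,0,0,0,0,0],
    [0,0,0,0,0,0,0],
    [0,0,0,0,0,0,0],
  ],
)

```text
time_s: 12.3
ee_pos: [0.5578, 0.231, 0.0994]
eef_rot: [-2.792, 0.0, 1.24]
force: [-7.1, 1.2, 4.7]
grip_width: 0.0119
grip_force: 30.0
```

Call:
servo_tool(
  plan=[
    [20,0,0,0,0,0,0],
    [25,0,0,0,0,0,0],
    [25,0,0,0,0,0,0],
    [25,0,0,0,0,0,0],
    [25,0,0,0,0,0,0],
    [25,0,0,0,0,0,0],
    [25,0,0,0,0,0,0],
    [25,0,0,0,0,0,0],
  ],
)

```text
time_s: 13.3
ee_pos: [0.5588, 0.2304, 0.0988]
eef_rot: [-2.795, 0.001, 1.239]
force: [-0.1, 0.7, 0.1]
grip_width: 0.0235
grip_force: 0.0
```

Call:
servo_tool(
  plan=[
    [25,0,0,-0.01,0,0,0],
    [25,0,0,-0.02,0,0,0],
    [25,0,0,-0.02,0,0,0],
    [25,0,0,-0.02,0,0,0],
    [25,0,0,-0.03,0,0,0],
    [25,0,0,-0.03,0,0,0],
    [25,0,0,-0.02,0,0,0],
    [25,0,0,0,0,0,0],
  ],
)

```text
time_s: 14.3
ee_pos: [0.6077, 0.2137, 0.2414]
eef_rot: [-2.797, -0.001, 1.239]
force: [0.7, 0.7, -0.2]
grip_width: 0.0229
grip_force: 0.0
```

Run:
```python
from h import *
from station import ctrl
o=ctrl.get_obs();print(o['time_s'],o['ee_pos'],o['force'])
c=ctrl.camera('wrist');cs=ctrl.camera('scene')
cv2.imwrite('pics/p4.png',np.hstack([cv2.resize(c['pixels'],(400,300)),cv2.resize(cs['pixels'][130:310,300:540],(400,300))])[:,:,::-1])
m=c['mtx'];z=c['z_map'];v,u=np.mgrid[:420,:560]
a=(u-m[0,2])/m[0,0];b=(v-m[1,2])/m[0,0];t=np.hypot(a,b)+1e-9;k=np.tan(t)/t*z
P=np.stack([a*k,-b*k,-z],-1)@c['pose'][:3,:3].T+c['pose'][:3,3]
P=P[(t<1.2)&(z>0)];q=P[:,:2]@[.9455,-.3256];l=P[:,:2]@[.3256,.9455];h=P[:,2]
S=P[(abs(h-.08)<.005)&(abs(q-.511)<.075)&(abs(l-.4)<.16)&(q>.475)]
f=cv2.minAreaRect((S[:,:2]*1000).astype(np.float32));print('carton back part',f,'back q',np.percentile(S[:,:2]@[.9455,-.3256],99))
i=(h>.1)&(h<.15)&(q>.39)&(q<.5)&(abs(l-.4)<.13)
print('top z',np.percentile(h[i],[50,95]),'l',np.percentile(l[i],[.5,99.5]))
for lo in np.arange(.3,.5,.03):
    j=i&(l>lo)&(l<lo+.03);
    if j.sum()>9:print('%.2f'%lo,j.sum(),'q %.4f z %.4f'%(np.median(q[j]),np.median(h[j])))
```

```text
14.3 [0.60771785 0.21366855 0.24141798] [ 0.74147255  0.74809273 -0.16658259]
carton back part ((626.0595703125, 211.6180877685547), (247.58187866210938, 96.15326690673828), 71.08422088623047) back q 0.569735718168043
top z [0.13790643 0.13993128] l [0.29616619 0.50312957]
0.30 298 q 0.4656 z 0.1379
0.33 349 q 0.4652 z 0.1379
0.36 386 q 0.4652 z 0.1380
0.39 417 q 0.4651 z 0.1380
0.42 451 q 0.4647 z 0.1378
0.45 442 q 0.4652 z 0.1379
0.48 366 q 0.4654 z 0.1380
```

View pics/p4.png

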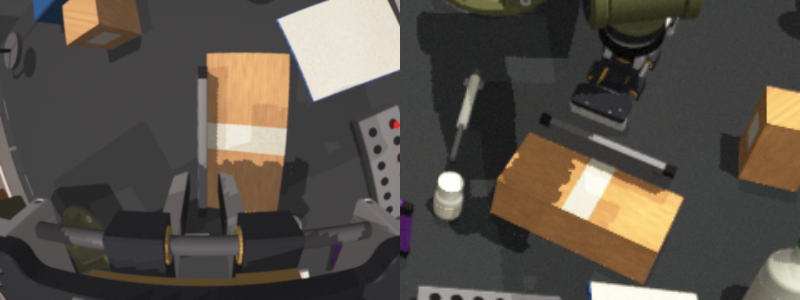

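The tablet stands at about 20° (top edge at z 0.138). It is square to the carton, centred within 3 mm and touching, and the carton has not moved. Handing in.

```bash
python3 -c "
from station import ctrl
print(ctrl.hand_in())"
```

```text
the job is handed in; nothing more can be done
None
```

The job is handed in: the tablet leans at about 20° against the carton front, square and centred within 3 mm, with the carton in place and the handset not touched; the hand-in gave no verdict.

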